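# Set the pill carousel's pointer to the next dose

## Robot

A 7-joint arm with a two-finger parallel gripper is mounted at the origin on the work surface. World frame = base frame: x ahead of the robot, y to its left, z up, the work surface at z = 0. Lengths are in m, angles in rad, forces in N, time in s.
With the tool pointing down it reaches from about 0.35 to 0.9 m from the base axis. Payload 8.1 kg.
Tool frame: the origin (TCP) lies at the very end of the fingers, on their centre line; the grasp point (between the pads) lies 19 mm behind it; z points along the fingers, y is the line along which they close (so a half turn about z gives the same grasp; the last joint's range is limited). The gripper opens to 92 mm and grips with 3 to 60 N. Pads are 19 mm wide; open, the fingers measure 130 mm over their backs; the gripper's body (75 mm by 190 mm) begins 47 mm behind the grasp point.
Start: joints at [-1.346, 0.434, 0.025, 1.573, -0.012, 1.134, -0.075], TCP at [0.201, 0.592, 0.227] pointing down, gripper open.
Joint ranges: [-2.62, 2.62], [-0.44, 2.09], [-1.27, 1.32], [0.08, 2.57], [-1.32, 4.46], [0.12, 2], [-2.74, 2.74]. Speed limits (rad/s): [2.22, 2.22, 3.01, 3.01, 3.14, 3.14, 3.14].

## Interface

Orientations are given as a rotation vector (axis times angle).
In Python, from cell import arm gives the robot as it stands.
- The arm moves only by the tool carry_out, never from a script. Its argument "commands" is a list of rows, each a list of 7 numbers: the opening, from 0 (shut) to 1 (fully open), then the shift along the tool's x, y, z each as a share of 0.025 m, from -1 to 1, then the turn, a rotation vector about the tool's x, y, z each as a share of 0.1 rad, from -1 to 1. A call has 1 to 8 rows; each row shifts and turns the commanded pose from where the row before left it, along the tool's axes as they then stand; what a row does not reach is not made up. A row lasts 1/10 s, in which the tool goes at most 50 mm and 8.59 degrees, less where a joint would pass 70% of its speed; a pose out of reach is approached as far as the arm can. A call with a number of a shift or a turn outside -1 to 1 is refused whole. A call with a gripper value outside its range is refused whole. The fingers move at their own pace and stop on an object; "squeeze" is the grip in N (left out, the last holds). Time passes only in rows, so rows that do not move let the fingers close. It gives the time, the measured TCP pose, the force, the opening and the grip force at its end, in the units of the state.
- arm.observe(): the state, without advancing time (a new reading comes with each control period).
- arm.get_image(name): name is "side" or "top"; returns a dict with "pixels" (480x640x3 uint8, red, green, blue), "range_z" (480x640 float32, m along the optical axis (not along the pixel's ray), 0 where there is no reading), "mtx" (3x3 intrinsics, pixels), "R" (3x3) and "t" (3): a world point X has camera coordinates R X + t. Camera axes: x right, y down, z forward; pixel columns grow to the right and rows downward; lengths in m; the calibration is good to about 2 mm. A picture is of the moment at which its call begins.
- arm.sign_off(): hands the job in; it is judged then, once.
The state is a dict: "clock": time; "joints": joint angles; "dq": joint speeds; "joint_efforts": joint torques, N m; "position": TCP position; "ee_rot": TCP orientation; "force": force on the tool from outside, world axes, zero at the start; "ft_torque": the same for the moment, N m; "width": opening from 0.0 (shut) to 1.0 (fully open); "gripper_force": force on a finger pad.
Only numpy, scipy, OpenCV 4.12 (cv2) and the standard library are available. Lean on these libraries where they do the work, as an engineer would, in place of code of your own. Each camera call takes 0.05 s, during which the arm holds its last target. There are 200 camera calls.

## Task

With a fingertip, gently push the orange pointer arm of the white pill carousel round until its tip stands over the blue clip that marks the next dose, then press the green button on the carousel's foot fully down to confirm and let it come up again. Only touch and push: do not pinch or lift anything, and leave the carousel, the clip and everything else on the counter where they are.

Things in the scene. Friction and masses are not known exactly. Their poses are not given: they have to be found in the camera images.
- carousel: White round seven-day pill carousel, a loose thing of about 0.65 kg standing on the counter: drum 150 mm across and 44 mm high, with a rectangular foot (26 mm high, 70 mm wide) that sticks out to 150 mm from the drum's axis along the carousel's -x. Origin: on the drum's axis at counter height; z up. It slides if pushed with more than about 4 N.
- pointer: Orange pointer arm on the drum's top (44 mm high), turning about the drum's upright axis. Origin on the axis at counter height, x towards the tip. Arm 10 mm wide, 47 to 64 mm above the counter, tip 68 mm from the axis; grey hub 28 mm across, top at 62 mm. Turns either way by at least 5.5 rad, needs about 0.6 N at 50 mm from the axis, stays where it is left.
- pointer_tip (a point): Centre of the end of the orange arm, 68 mm from the axis, 55 mm above the counter.
- clip_mark (a point): Middle of the inner edge of the blue clip on the drum's rim, 68 mm from the axis, 47 mm above the counter: the arm's tip stands right over it when set. The clip is 18 mm wide along the rim, reaches out to 88 mm from the axis and lies just lower than the arm, which passes over it. Stiff on the rim.
- button_top (a point): Centre of the top of the round green button on the carousel's foot, 32 mm across, 40 mm above the counter when up, 122 mm from the drum's axis along the carousel's -x.
- button (a joint): How far the green button is pressed straight down, m: 0 up, 0.006 fully down. Spring: starts to move at 1.5 N, fully down at 4.5 N, comes up by itself.
- mug: Clear glass toothbrush mug, 72 mm across, 100 mm high, with a blue toothbrush fixed in it that reaches 185 mm high. Bystander; origin at the centre of its underside.
- ear_cleaner: Thin stainless steel ear cleaner lying flat, 110 mm long, 8 mm thick at the handle. Bystander; origin at the centre of its underside.
- hair_pick: Black plastic hair pick lying flat, 150 x 50 x 7 mm. Bystander; origin at the centre of its underside.
- soap_dish: White ceramic soap dish with a cream soap bar, 120 x 85 mm, 30 mm high. Bystander; origin at the centre of its underside.
- pill_box: Small white pill box with a flip lid on a spring hinge (shut), 45 x 65 mm, 26 mm high. Bystander; origin at the centre of its underside.
- lotion: Green lotion bottle with white cap, 52 mm across, 140 mm high. Bystander; origin at the centre of its underside.
Mind the look-alikes: they are no part of the job. What is shaped like the carousel but turquoise is not meant.

How it is judged:
By the outcome, as a careful person would: the job done as asked, in the order asked, and still so for the second after the job is handed in, with the robot touching nothing.
It also fails if it takes over 58 s, if anything falls off the work surface, if the arm or the gripper's body presses on something with over 40 N, if the wrist force passes 120 N, or if a joint passes its speed limit or range.

## Working session

There is one attempt and no reset: what is moved stays moved. The work goes in short steps, Python scripts to look and compute and a tool call to move; the robot and the scene stay as the last step left them, time stands still between calls to the robot, and variables do not carry over. Pictures are saved under pics/ and viewed, at most 10 in all, crops included, and the job is handed in when it is done.

Besides the shell and the picture viewer there is one more tool, called by a JSON object that holds its "method" and its "body", one argument or row to a line. carry_out: Moves the arm, as the interface text tells. Shift numbers are shares of 0.025 m and turn numbers shares of 0.1 rad, none past 1 either way. Its arguments: {"type":"object","properties":{"commands":{"type":"array"},"squeeze":{"type":"number"}},"required":["commands"]}

```bash
mkdir -p pics; cat > h.py <<'E'
from cell import arm
import numpy as np, cv2, pickle
def grab(n):
    d=arm.get_image(n); pickle.dump(d,open(f'pics/{n}.pkl','wb')); return d
def load(n): return pickle.load(open(f'pics/{n}.pkl','rb'))
def save(p,f): cv2.imwrite('pics/'+f,cv2.cvtColor(np.ascontiguousarray(p),cv2.COLOR_RGB2BGR))
def plane(d,uv,z):
    K,R,t=map(np.array,(d['mtx'],d['R'],d['t'])); c=-R.T@t
    uv=np.atleast_2d(uv).astype(float)
    r=np.c_[uv,np.ones(len(uv))]@np.linalg.inv(K).T@R
    return c+r*((z-c[2])/r[:,2])[:,None]
def depthpt(d,uv):
    K,R,t=map(np.array,(d['mtx'],d['R'],d['t'])); uv=np.atleast_2d(uv).astype(int)
    z=d['range_z'][uv[:,1],uv[:,0]]
    return (np.c_[uv,np.ones(len(uv))]@np.linalg.inv(K).T*z[:,None]-t)@R
E
python3 - <<'E'
from h import *
for n in('top','side'):
    d=grab(n); save(d['pixels'],n+'1.png'); print(n,-np.array(d['R']).T@d['t'])
s=arm.observe(); print(s)
E
```

```text
top [0.32724361 0.00544385 1.16555117]
side [-0.06126363 -0.80500754  0.79944508]
{'clock': 0.1, 'joints': array([-1.34559638,  0.43516499,  0.02497946,  1.5739918 , -0.0115764 ,
        1.13399466, -0.07507021]), 'dq': array([ 0.00025168, -0.00339185,  0.0001842 , -0.00405842, -0.00184967,
       -0.00076604, -0.0006404 ]), 'joint_efforts': array([ 3.36585930e-03, -6.69120240e+01,  9.87796336e-01, -3.15138566e+01,
       -6.05969969e-02,  3.75487818e-02,  3.43049305e-05]), 'position': array([0.20114096, 0.59127381, 0.2260218 ]), 'ee_rot': array([-5.12645670e-01, -3.09940310e+00,  2.21813263e-03]), 'force': array([ 0.02819717,  1.09054326, -0.88594972]), 'ft_torque': array([0.00950994, 0.0698277 , 0.0250642 ]), 'gripper_force': 0.0, 'width': 1.005955927339033}
```

View pics/top1.png

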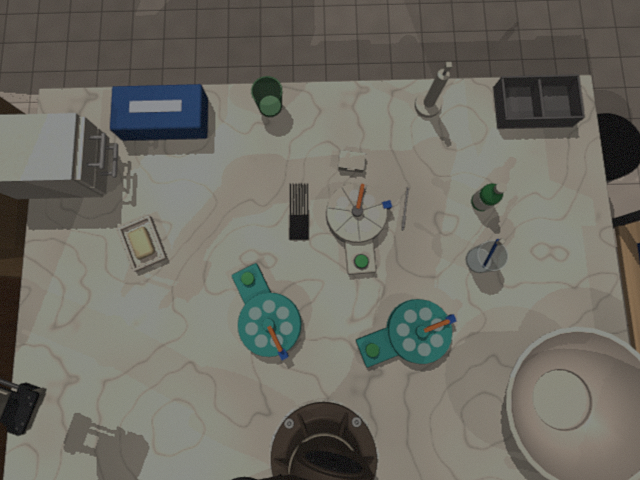

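View pics/side1.png

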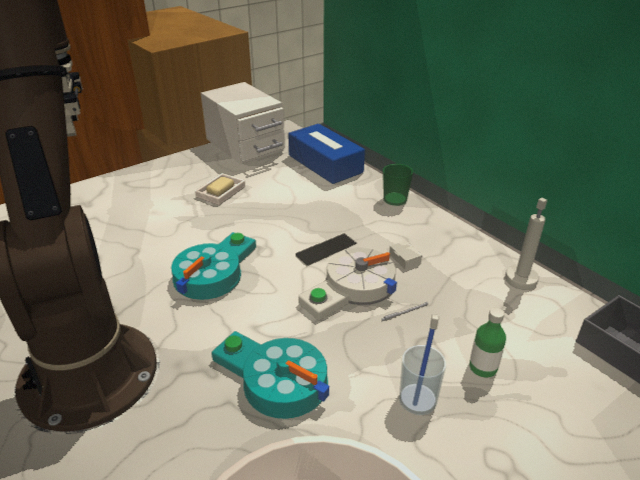

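The top view shows three carousels: white at (357,213) and turquoise at (270,325) and (420,330). Only the white one fits the description. Its orange arm points up to (362,187), its blue clip is at (387,205) and its green button is at (361,261). The side view shows the same one at (362,275).

```bash
cat > meas.py <<'E'
from h import *
def masks(d):
    h=cv2.cvtColor(d['pixels'],cv2.COLOR_RGB2HSV); 
    return dict(orange=cv2.inRange(h,(3,150,90),(18,255,255)),blue=cv2.inRange(h,(105,130,60),(130,255,255)),green=cv2.inRange(h,(50,120,60),(75,255,255)))
def cent(m,box):
    w=np.zeros_like(m); x0,y0,x1,y1=box; w[y0:y1,x0:x1]=m[y0:y1,x0:x1]
    n,l,s,c=cv2.connectedComponentsWithStats(w); i=1+np.argmax(s[1:,4]); ys,xs=np.where(l==i); return c[i],s[i],np.c_[xs,ys]
def measure(views=(('top',(320,165,410,285)),('side',(290,235,410,325)))):
  for n,b in views:
    d=load(n); M=masks(d)
    for k,z in(('orange',.064),('blue',.047),('green',.04)):
        c,s,p=cent(M[k],b); P=plane(d,p,z)
        print(n,k,c.round(1),s[4],'mean',P.mean(0).round(4),'depth z',np.median(depthpt(d,p)[:,2]).round(4))
        if k=='orange':
            r=cv2.minAreaRect(P[:,:2].astype(np.float32)*1000); print('  rect mm',np.round(cv2.boxPoints(r)).tolist())
if __name__=='__main__':
    measure()
    d=load('top'); save(cv2.resize(d['pixels'][165:285,300:430],None,fx=5,fy=5,interpolation=cv2.INTER_CUBIC),'crop1.png')
    # drum circle: grid points by depth near z=.044
    v,u=np.mgrid[160:290,310:410]; uv=np.c_[u.ravel(),v.ravel()]; P=depthpt(d,uv)
    q=P[(abs(P[:,2]-.044)<.006)]; print(len(q)); 
    for z0,z1 in((.038,.05),(.02,.032)):
        q=P[(P[:,2]>z0)&(P[:,2]<z1)]; print(z0,len(q),q.min(0).round(3),q.max(0).round(3))
    m=np.zeros((480,640),np.uint8); k=uv[(P[:,2]>.039)&(P[:,2]<.05)]; m[k[:,1],k[:,0]]=255
    m=cv2.morphologyEx(cv2.morphologyEx(m,cv2.MORPH_CLOSE,np.ones((13,13))),cv2.MORPH_OPEN,cv2.getStructuringElement(2,(35,35)))
    c=max(cv2.findContours(m,0,1)[0],key=cv2.contourArea)[:,0]; X=plane(d,c,.044)[:,:2].astype(np.float32); print('drum',cv2.minEnclosingCircle(X),cv2.fitEllipse(X))
E
python3 meas.py
```

```text
top orange [359.9 195.9] 79 mean [ 0.607  -0.1067  0.064 ] depth z 0.0635
  rect mm [[578.0, -104.0], [636.0, -118.0], [638.0, -110.0], [580.0, -96.0]]
top blue [386.7 204.2] 47 mean [ 0.5885 -0.1736  0.047 ] depth z 0.0475
top green [361.  260.9] 110 mean [ 0.4503 -0.1051  0.04  ] depth z 0.0403
side orange [377.4 258.4] 173 mean [ 0.608  -0.1111  0.064 ] depth z 0.0615
  rect mm [[576.0, -116.0], [636.0, -131.0], [642.0, -108.0], [582.0, -93.0]]
side blue [390.1 282.1] 56 mean [ 0.591  -0.1722  0.047 ] depth z 0.0478
side green [317.9 293. ] 102 mean [ 0.4529 -0.1043  0.04  ] depth z 0.0413
2737
0.038 2737 [ 0.435 -0.187  0.038] [ 0.647 -0.025  0.05 ]
0.02 1032 [ 0.422 -0.187  0.02 ] [ 0.713 -0.026  0.032]
drum ((0.5713313817977905, -0.09960322082042694), 0.07512172311544418) ((0.5721001625061035, -0.09922517836093903), (0.1460033804178238, 0.1468808352947235), 0.9782609939575195)
```

View pics/crop1.png

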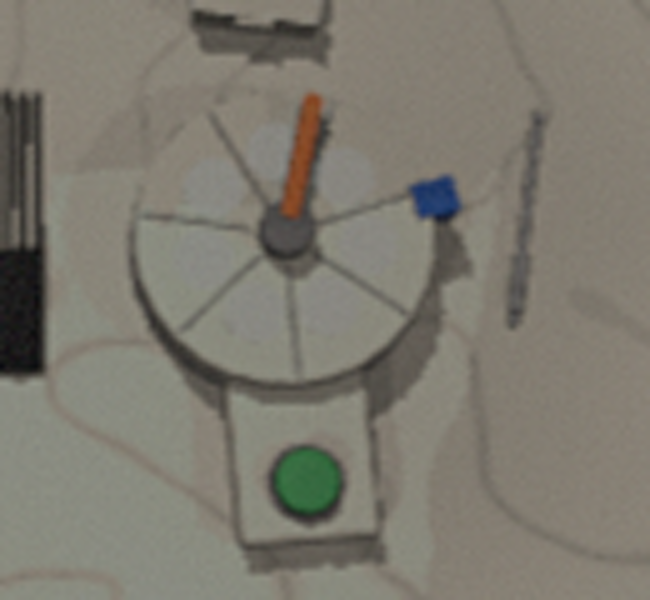

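The crop confirms it: white drum with hub at about (357,211), orange arm pointing up, blue clip on the right rim and the foot with its green button below. Next I refine the axis and work out the approach.

```bash
cat > go.py <<'E'
from h import *
from scipy.spatial.transform import Rotation as Ro
def to(p,s=None,n=None):
    s=s or arm.observe(); R=Ro.from_rotvec(s['ee_rot']).as_matrix()
    d=R.T@(np.array(p)-s['position']); k=n or int(np.ceil(abs(d).max()/.025)); print('pos',s['position'].round(4),'tool x dir',np.degrees(np.arctan2(R[1,0],R[0,0])).round(1),'y dir',np.degrees(np.arctan2(R[1,1],R[0,1])).round(1),'F',s['force'].round(2),'t',s['clock']); print('rows',k,'each',(d/k/.025).round(3),'tot mm',(d*1000).round(1))
E
python3 - <<'E'
from h import *; from go import to
for n,b in(('top',(350,203,366,221)),('side',(352,255,372,274))):
    d=load(n); x0,y0,x1,y1=b; h=cv2.cvtColor(d['pixels'],cv2.COLOR_RGB2HSV)[y0:y1,x0:x1]
    ys,xs=np.where((h[...,2]<125)&(h[...,1]<90)); uv=np.c_[xs+x0,ys+y0]; P=depthpt(d,uv); k=P[:,2]>.056; print(n,k.sum(),P[k].mean(0).round(4),plane(d,uv[k],.062).mean(0).round(4), plane(d,uv[k],.062).min(0).round(4),plane(d,uv[k],.062).max(0).round(4))
d=load('top'); print('pillbox',plane(d,[(338,152),(367,173)],.026).round(3))
to([.627,-.070,.17])
E
```

```text
top 88 [ 0.5677 -0.0979  0.0748] [ 0.5704 -0.0989  0.062 ] [ 0.5553 -0.1129  0.062 ] [ 0.5896 -0.0831  0.062 ]
side 86 [ 0.5706 -0.0992  0.062 ] [ 0.5706 -0.0992  0.062 ] [ 0.5559 -0.1162  0.062 ] [ 0.5838 -0.0844  0.062 ]
pillbox [[ 0.734 -0.059  0.026]
 [ 0.676 -0.131  0.026]]
pos [0.2011 0.5913 0.226 ] tool x dir 161.2 y dir 71.2 F [ 0.03  1.09 -0.89] t 0.1
rows 25 each [-0.986 -0.782  0.091] tot mm [-616.1 -488.9   56.8]
```

{"method": "carry_out", "body": {
  "commands": [
    [0,-0.94,-0.75,0,0,0,0],
    [0,-0.94,-0.75,0,0,0,0],
    [0,-0.94,-0.75,0,0,0,0],
    [0,-0.94,-0.75,0,0,0,0],
    [0,-0.94,-0.75,0,0,0,0],
    [0,-0.94,-0.75,0,0,0,0],
    [0,-0.94,-0.75,0,0,0,0],
    [0,-0.94,-0.75,0,0,0,0]
  ]
}}

```text
clock: 0.9
position: [0.3313, 0.3879, 0.2265]
ee_rot: [-0.513, -3.099, 0.001]
force: [0.5, -0.7, -1.1]
width: 0.354
gripper_force: 0.0
```

{"method": "carry_out", "body": {
  "commands": [
    [0,-0.94,-0.75,0,0,0,0],
    [0,-0.94,-0.75,0,0,0,0],
    [0,-0.94,-0.75,0,0,0,0],
    [0,-0.94,-0.75,0,0,0,0],
    [0,-0.94,-0.75,0,0,0,0],
    [0,-0.94,-0.75,0,0,0,0],
    [0,-0.94,-0.75,0,0,0,0],
    [0,-0.94,-0.75,0,0,0,0]
  ]
}}

```text
clock: 1.7
position: [0.4609, 0.1854, 0.2265]
ee_rot: [-0.513, -3.099, 0.0]
force: [-0.3, 0.1, -0.2]
width: 0.005
gripper_force: 0.0
```

{"method": "carry_out", "body": {
  "commands": [
    [0,-0.94,-0.75,0,0,0,0],
    [0,-0.94,-0.75,0,0,0,0],
    [0,-0.94,-0.75,0,0,0,0],
    [0,-0.94,-0.75,0,0,0,0],
    [0,-0.94,-0.75,0,0,0,0],
    [0,-0.94,-0.75,0,0,0,0],
    [0,0,0,0,0,0,0]
  ]
}}

```text
clock: 2.4
position: [0.5593, 0.03, 0.2265]
ee_rot: [0.521, 3.097, -0.004]
force: [-0.4, -0.9, -0.3]
width: 0.005
gripper_force: 0.0
```

```bash
python3 - <<'E'
from h import *; from go import to
to([.627,-.070,.17])
s=arm.observe(); print(s['joints'].round(2),s['width'])
d=grab('top'); save(cv2.resize(d['pixels'][120:300,280:460],None,fx=3,fy=3),'t2.png')
d=grab('side');save(cv2.resize(d['pixels'][150:330,270:470],None,fx=3,fy=3),'s2.png')
E
```

```text
pos [0.5593 0.03   0.2265] tool x dir 160.9 y dir 70.9 F [-0.41 -0.91 -0.27] t 2.4
rows 4 each [-0.967 -0.722  0.568] tot mm [-96.7 -72.2  56.8]
[-0.39  0.33  0.32  1.75 -0.11  1.07  1.2 ] 0.004675797944870084
```

{"method": "carry_out", "body": {
  "commands": [
    [0,-0.77,-0.58,0.45,0,0,0],
    [0,-0.77,-0.58,0.45,0,0,0],
    [0,-0.77,-0.58,0.45,0,0,0],
    [0,-0.77,-0.58,0.45,0,0,0],
    [0,-0.77,-0.58,0.45,0,0,0],
    [0,0,0,0,0,0,-0.95],
    [0,0,0,0,0,0,0]
  ]
}}

```text
clock: 3.2
position: [0.6252, -0.064, 0.1697]
ee_rot: [-0.361, -3.119, -0.001]
force: [0.9, 0.6, -0.6]
width: 0.003
gripper_force: 0.0
```

```bash
python3 - <<'E'
from h import *; from go import to
to([.627,-.068,.053])
d=grab('top'); a=cv2.resize(d['pixels'][140:290,290:440],None,fx=2.6,fy=2.6)
d=grab('side');b=cv2.resize(d['pixels'][170:320,290:440],None,fx=2.6,fy=2.6); save(np.hstack([a,b]),'m2.png')
E
```

```text
pos [ 0.6252 -0.064   0.1697] tool x dir 166.8 y dir 76.8 F [ 0.93  0.59 -0.56] t 3.2
rows 5 each [-0.023 -0.028  0.934] tot mm [ -2.9  -3.5 116.7]
```

View pics/m2.png

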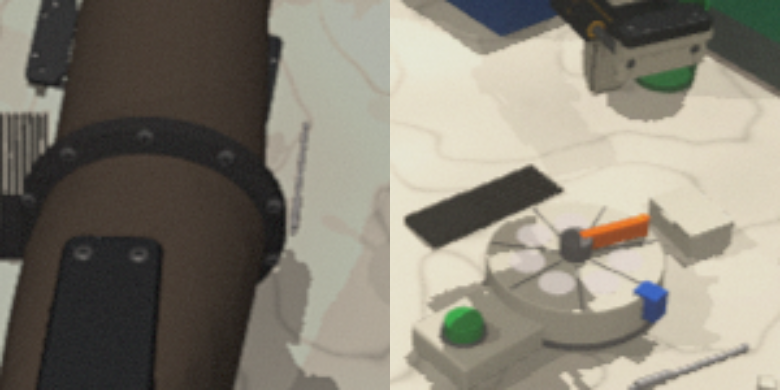

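The left half (top view) is hidden by the arm. The right half (side view) shows the shut fingers above and behind the pointer, with the pointer, clip and button clear. I lower them beside the arm.

{"method": "carry_out", "body": {
  "commands": [
    [0,0,0,0.92,0,0,0],
    [0,0,0,0.92,0,0,0],
    [0,0,0,0.92,0,0,0],
    [0,0,0,0.92,0,0,0],
    [0,0,0,0.5,0,0,0],
    [0,0,0,0.4,0,0,0],
    [0,0,0,0,0,0,0]
  ]
}}

```text
clock: 4.0
position: [0.6251, -0.0643, 0.0553]
ee_rot: [-0.365, -3.119, -0.0]
force: [-0.2, 0.3, -0.3]
width: 0.006
gripper_force: 0.0
```

{"method": "carry_out", "body": {
  "commands": [
    [0,0,-0.25,0,0,0,0],
    [0,0,-0.25,0,0,0,0],
    [0,0,0,0,0,0,0]
  ]
}}

```text
clock: 4.3
position: [0.6229, -0.0791, 0.057]
ee_rot: [0.368, 3.118, -0.001]
force: [-0.2, -0.2, 0.7]
width: 0.003
gripper_force: 0.0
```

```bash
python3 - <<'E'
from h import *; from go import to
to([.627,-.068,.053])
d=grab('top'); a=cv2.resize(d['pixels'][140:290,290:440],None,fx=2.6,fy=2.6)
d=grab('side');b=cv2.resize(d['pixels'][200:320,310:430],None,fx=3.25,fy=3.25); save(np.hstack([a,b]),'m3.png')
import meas; meas.measure((('side',(290,235,410,325)),))
E
```

```text
pos [ 0.6229 -0.0791  0.057 ] tool x dir 166.5 y dir 76.5 F [-0.21 -0.15  0.65] t 4.3
rows 1 each [-0.054  0.471  0.159] tot mm [-1.3 11.8  4. ]
side orange [377.3 258.6] 175 mean [ 0.6076 -0.1114  0.064 ] depth z 0.0615
  rect mm [[574.0, -116.0], [636.0, -132.0], [642.0, -108.0], [580.0, -92.0]]
side blue [389.8 283.4] 72 mean [ 0.5876 -0.175   0.047 ] depth z 0.0479
side green [317.6 293.1] 102 mean [ 0.4521 -0.1041  0.04  ] depth z 0.0411
```

View pics/m3.png

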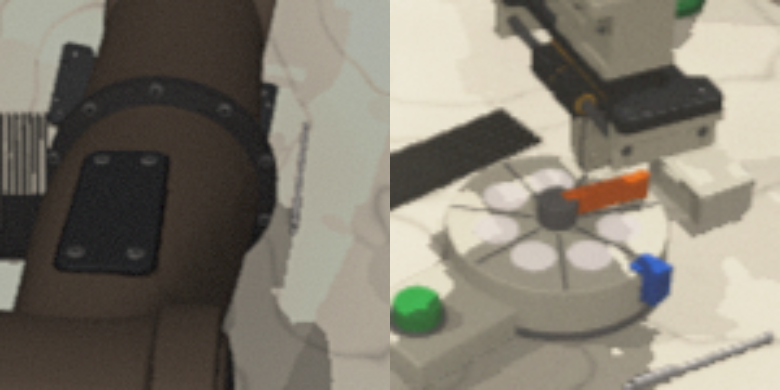

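The side half shows the finger standing just behind the orange arm, not yet touching. I lower 3 mm, close the gap and start the arc.

{"method": "carry_out", "body": {
  "commands": [
    [0,0,0,0.12,0,0,0],
    [0,0,-0.1,0,0,0,0],
    [0,0,-0.1,0,0,0,0],
    [0,0,-0.1,0,0,0,0],
    [0,0,0,0,0,0,0]
  ]
}}

```text
clock: 4.9
position: [0.6209, -0.0851, 0.053]
ee_rot: [-0.366, -3.12, 0.001]
force: [0.0, -0.3, 0.0]
width: 0.002
gripper_force: 0.0
```

{"method": "carry_out", "body": {
  "commands": [
    [0,-0.05,-0.09,0,0,0,0.5],
    [0,-0.05,-0.09,0,0,0,0.5],
    [0,-0.05,-0.09,0,0,0,0.5],
    [0,-0.05,-0.09,0,0,0,0.5],
    [0,-0.05,-0.09,0,0,0,0.5],
    [0,-0.05,-0.09,0,0,0,0.5],
    [0,0,0,0,0,0,0]
  ]
}}

```text
clock: 5.6
position: [0.6234, -0.0997, 0.053]
ee_rot: [0.829, 3.03, -0.0]
force: [0.2, -0.6, -0.1]
width: 0.004
gripper_force: 0.2
```

```bash
cat > chk.py <<'E'
from h import *; from go import to
import meas, sys
to([.571,-.0992,.052])
grab('side'); meas.measure((('side',(290,235,420,325)),))
d=load('side'); m=meas.masks(d)['orange']; c,s,p=meas.cent(m,(290,235,420,325)); P=depthpt(d,p); k=(P[:,2]>.0605); q=P[k][:,:2]-[.571,-.0992]
f=cv2.fitLine(q.astype(np.float32),cv2.DIST_HUBER,0,.001,.001).ravel(); print('top pts',k.sum(),'dir deg',np.degrees(np.arctan2(f[1],f[0])).round(1),'mean ang',np.degrees(np.arctan2(*q.mean(0)[::-1])).round(1),'maxr',np.linalg.norm(q,axis=1).max().round(4))
E
python3 chk.py
```

```text
pos [ 0.6234 -0.0997  0.053 ] tool x dir 149.4 y dir 59.4 F [ 0.22 -0.56 -0.05] t 5.6
rows 2 each [ 0.906 -0.524  0.021] tot mm [ 45.3 -26.2   1. ]
side orange [378.5 261.3] 196 mean [ 0.6032 -0.1203  0.064 ] depth z 0.0607
  rect mm [[570.0, -118.0], [624.0, -146.0], [636.0, -123.0], [582.0, -94.0]]
side blue [390.  283.4] 71 mean [ 0.5882 -0.1752  0.047 ] depth z 0.0469
side green [318.  293.3] 107 mean [ 0.4525 -0.105   0.04  ] depth z 0.0409
top pts 100 dir deg -28.3 mean ang -24.2 maxr 0.0688
```

{"method": "carry_out", "body": {
  "commands": [
    [0,-0.05,-0.09,0,0,0,0.5],
    [0,-0.05,-0.09,0,0,0,0.5],
    [0,-0.05,-0.09,0,0,0,0.5],
    [0,-0.05,-0.09,0,0,0,0.5],
    [0,-0.05,-0.09,0,0,0,0.5],
    [0,-0.05,-0.09,0,0,0,0.5],
    [0,-0.05,-0.09,0,0,0,0.5],
    [0,0,0,0,0,0,0]
  ]
}}

```text
clock: 6.45
position: [0.6201, -0.1173, 0.053]
ee_rot: [1.342, 2.841, -0.0]
force: [-0.0, -0.3, 1.0]
width: 0.005
gripper_force: 0.2
```

```bash
python3 chk.py
```

```text
pos [ 0.6201 -0.1173  0.053 ] tool x dir 129.4 y dir 39.4 F [-0.04 -0.33  1.01] t 6.45
rows 2 each [ 0.904 -0.529  0.02 ] tot mm [ 45.2 -26.5   1. ]
side orange [378.8 265.2] 208 mean [ 0.5946 -0.1308  0.064 ] depth z 0.0607
  rect mm [[561.0, -116.0], [602.0, -161.0], [623.0, -143.0], [582.0, -97.0]]
side blue [390.  283.2] 70 mean [ 0.5885 -0.1747  0.047 ] depth z 0.0474
side green [318.  293.3] 109 mean [ 0.4524 -0.1051  0.04  ] depth z 0.041
top pts 105 dir deg -49.1 mean ang -44.3 maxr 0.0671
```

{"method": "carry_out", "body": {
  "commands": [
    [0,-0.05,-0.09,0,0,0,0.5],
    [0,-0.05,-0.09,0,0,0,0.5],
    [0,-0.05,-0.09,0,0,0,0.5],
    [0,-0.05,-0.09,0,0,0,0.5],
    [0,-0.05,-0.09,0,0,0,0.5],
    [0,-0.05,-0.09,0,0,0,0.5],
    [0,-0.05,-0.09,0,0,0,0.5],
    [0,0,0,0,0,0,0]
  ]
}}

```text
clock: 7.3
position: [0.6111, -0.1327, 0.053]
ee_rot: [-1.815, -2.564, 0.0]
force: [-0.5, 0.9, -0.6]
width: 0.007
gripper_force: 0.2
```

```bash
python3 chk.py; python3 - <<'E'
from h import *
a=load('side')['pixels'][220:330,300:430]; b=grab('top')['pixels'][160:270,310:440]
save(cv2.resize(np.hstack([a,b]),None,fx=3,fy=3,interpolation=cv2.INTER_CUBIC),'m4.png')
E
```

```text
pos [ 0.6111 -0.1327  0.053 ] tool x dir 109.4 y dir 19.4 F [-0.51  0.9  -0.56] t 7.3
rows 2 each [ 0.899 -0.534  0.02 ] tot mm [ 45.  -26.7   1. ]
side orange [377.8 269.9] 165 mean [ 0.5825 -0.1413  0.064 ] depth z 0.0594
  rect mm [[558.0, -109.0], [582.0, -171.0], [606.0, -162.0], [582.0, -99.0]]
side blue [389.8 281.7] 46 mean [ 0.5915 -0.171   0.047 ] depth z 0.0483
side green [318.  293.3] 109 mean [ 0.4523 -0.1051  0.04  ] depth z 0.0412
top pts 75 dir deg -70.5 mean ang -80.7 maxr 0.9476
```

View pics/m4.png

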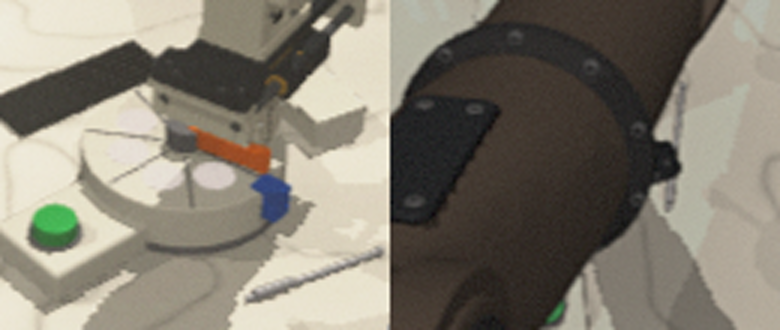

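The left half (side view) shows the orange arm short of the clip by a few degrees, with the finger behind it. I back off so the top view is clear and measure the rest.

{"method": "carry_out", "body": {
  "commands": [
    [0,0,0.3,0,0,0,0],
    [0,0,0.3,0,0,0,0],
    [0,0,0,-0.8,0,0,0],
    [0,0,0,-0.8,0,0,0],
    [0,0,0,-0.8,0,0,0],
    [0,0,0,-0.8,0,0,0]
  ]
}}

```text
clock: 8.0
position: [0.626, -0.1274, 0.1337]
ee_rot: [1.814, 2.564, -0.0]
force: [-0.7, -0.5, -0.3]
width: 0.009
gripper_force: 0.0
```

{"method": "carry_out", "body": {
  "commands": [
    [0,1,0,0,0,0,0],
    [0,1,0,0,0,0,0],
    [0,1,0,0,0,0,0],
    [0,1,0,0,0,0,0],
    [0,1,0,0,0,0,0],
    [0,1,0,0,0,0,0],
    [0,1,0,0,0,0,0],
    [0,1,0,0,0,0,0]
  ]
}}

```text
clock: 8.8
position: [0.5593, 0.0624, 0.1331]
ee_rot: [1.814, 2.564, 0.001]
force: [-0.3, 0.2, 0.1]
width: 0.003
gripper_force: 0.0
```

```bash
cat > chk2.py <<'E'
from h import *; import meas
A=np.array([.571,-.0992])
for n in('top','side'):
    d=grab(n)
    m=meas.masks(d)
    for k,z,zt in(('orange',.064,.0605),('blue',.047,.045)):
        b=(320,165,410,285) if n=='top' else (290,235,420,325)
        c,s,p=meas.cent(m[k],b)
        D=depthpt(d,p); f=D[:,2]>zt; q=plane(d,p,z)[:,:2]-A; qd=D[f][:,:2]-A
        r=cv2.minAreaRect(q.astype(np.float32)*1000); l=cv2.fitLine(q.astype(np.float32),2,0,.01,.01).ravel()
        ang=lambda v:np.degrees(np.arctan2(v[1],v[0])).round(1)
        print(n,k,len(p),'mean ang',ang(q.mean(0)),'r',np.linalg.norm(q.mean(0)).round(4),'depthtop ang',ang(qd.mean(0)),f.sum(),'line',ang(l),l[2:].round(4),np.round(r[0],1),np.round(r[1],1))
d=load('top'); h=cv2.cvtColor(d['pixels'],cv2.COLOR_RGB2HSV); meas.measure((('top',(320,165,410,285)),))
save(cv2.resize(d['pixels'][165:285,300:430],None,fx=5,fy=5,interpolation=cv2.INTER_CUBIC),'last.png')
s=arm.observe(); print(s['position'].round(4),s['clock'])
E
python3 chk2.py
```

```text
top orange 85 mean ang -66.9 r 0.0353 depthtop ang -67.0 82 line -69.0 [ 0.0139 -0.0325] [ 13.8 -32.1] [ 8.7 58.4]
top blue 50 mean ang -76.8 r 0.0761 depthtop ang -76.8 37 line 75.0 [ 0.0174 -0.0741] [ 17.  -74.3] [18.8 17.9]
side orange 201 mean ang -72.2 r 0.0401 depthtop ang -75.6 115 line -75.4 [ 0.0122 -0.0382] [ 10.8 -35.2] [24.9 68.5]
side blue 57 mean ang -74.8 r 0.0754 depthtop ang -75.7 51 line -86.0 [ 0.0198 -0.0728] [ 20.5 -72.6] [18.3 21.6]
top orange [370.6 204.5] 85 mean [ 0.5849 -0.1317  0.064 ] depth z 0.0638
  rect mm [[570.0, -106.0], [591.0, -160.0], [599.0, -157.0], [579.0, -102.0]]
top blue [386.6 204.3] 50 mean [ 0.5884 -0.1733  0.047 ] depth z 0.0464
top green [361.1 261. ] 111 mean [ 0.4503 -0.1053  0.04  ] depth z 0.04
[0.5585 0.0657 0.1327] 8.9
```

View pics/last.png

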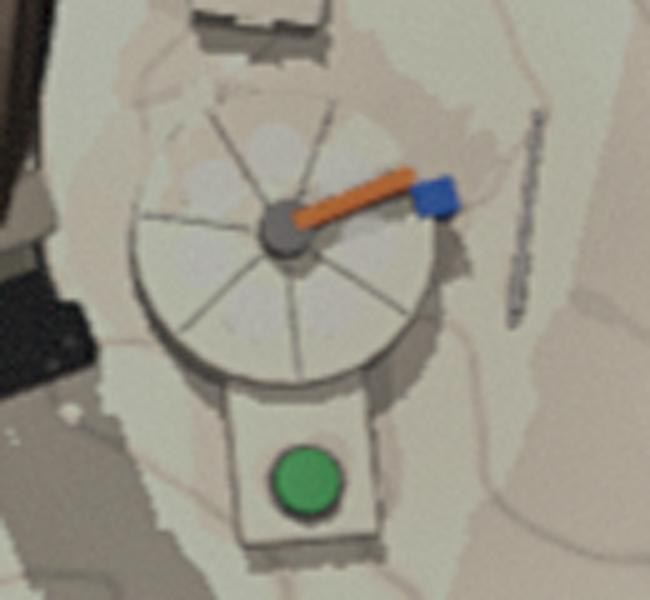

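The top view is clear. The arm's tip is at (410,175) in the crop, about 8.5° short of the clip at (435,197), and the carousel has not moved. I retrace and push the rest.

{"method": "carry_out", "body": {
  "commands": [
    [0,-1,0,0,0,0,0],
    [0,-1,0,0,0,0,0],
    [0,-1,0,0,0,0,0],
    [0,-1,0,0,0,0,0],
    [0,-1,0,0,0,0,0],
    [0,-1,0,0,0,0,0],
    [0,-1,0,0,0,0,0],
    [0,-1,0,0,0,0,0]
  ]
}}

```text
clock: 9.7
position: [0.6262, -0.1294, 0.133]
ee_rot: [1.815, 2.563, -0.0]
force: [0.9, 0.4, -0.7]
width: 0.003
gripper_force: 0.0
```

{"method": "carry_out", "body": {
  "commands": [
    [0,0,0,0.8,0,0,0],
    [0,0,0,0.8,0,0,0],
    [0,0,0,0.8,0,0,0],
    [0,0,0,0.8,0,0,0],
    [0,0,0,0,0,0,0],
    [0,0,0,0,0,0,0]
  ]
}}

```text
clock: 10.3
position: [0.6256, -0.1283, 0.0532]
ee_rot: [-1.816, -2.563, 0.001]
force: [-0.3, -1.1, 0.4]
width: 0.006
gripper_force: 0.0
```

```bash
python3 -c "
from go import to
to([.6111,-.1327,.053])"
```

```text
pos [ 0.6256 -0.1283  0.0532] tool x dir 109.4 y dir 19.4 F [-0.3  -1.05  0.36] t 10.3
rows 1 each [ 0.025 -0.607  0.006] tot mm [  0.6 -15.2   0.2]
```

{"method": "carry_out", "body": {
  "commands": [
    [0,0,-0.2,0,0,0,0],
    [0,0,-0.2,0,0,0,0],
    [0,0,-0.2,0,0,0,0],
    [0,-0.05,-0.09,0,0,0,0.5],
    [0,-0.05,-0.09,0,0,0,0.5],
    [0,-0.05,-0.09,0,0,0,0.5],
    [0,0,0,0,0,0,0],
    [0,0,0,0,0,0,0]
  ]
}}

```text
clock: 11.1
position: [0.6058, -0.1383, 0.0534]
ee_rot: [2.001, 2.421, 0.0]
force: [0.2, 0.0, -0.0]
width: 0.004
gripper_force: 0.1
```

{"method": "carry_out", "body": {
  "commands": [
    [0,0,0.3,0,0,0,0],
    [0,0,0.3,0,0,0,0],
    [0,0,0,-0.8,0,0,0],
    [0,0,0,-0.8,0,0,0],
    [0,0,0,-0.8,0,0,0],
    [0,0,0,-0.8,0,0,0]
  ]
}}

```text
clock: 11.7
position: [0.6212, -0.1352, 0.1337]
ee_rot: [2.002, 2.421, -0.0]
force: [-0.8, 0.3, 0.8]
width: 0.007
gripper_force: 0.0
```

{"method": "carry_out", "body": {
  "commands": [
    [0,1,0,0,0,0,0],
    [0,1,0,0,0,0,0],
    [0,1,0,0,0,0,0],
    [0,1,0,0,0,0,0],
    [0,1,0,0,0,0,0],
    [0,1,0,0,0,0,0],
    [0,1,0,0,0,0,0],
    [0,1,0,0,0,0,0]
  ]
}}

```text
clock: 12.5
position: [0.5836, 0.0625, 0.1331]
ee_rot: [2.002, 2.421, 0.0]
force: [0.6, -0.2, -0.1]
width: 0.006
gripper_force: 0.0
```

```bash
python3 chk2.py
```

```text
top orange 88 mean ang -74.7 r 0.0357 depthtop ang -74.8 87 line -76.7 [ 0.0094 -0.0344] [  9.4 -34.3] [ 9.  58.8]
top blue 42 mean ang -77.4 r 0.0777 depthtop ang -77.0 34 line -41.3 [ 0.0169 -0.0758] [ 18.1 -76.2] [17.3 15.2]
side orange 201 mean ang -79.8 r 0.0396 depthtop ang -72.8 113 line -84.1 [ 0.007  -0.0389] [  6.6 -36.7] [24.1 71.3]
side blue 53 mean ang -74.6 r 0.0759 depthtop ang -75.6 51 line -83.6 [ 0.0201 -0.0732] [ 20.5 -73.3] [18.5 20. ]
top orange [371.5 206.2] 88 mean [ 0.5804 -0.1336  0.064 ] depth z 0.064
  rect mm [[569.0, -106.0], [583.0, -163.0], [591.0, -161.0], [578.0, -104.0]]
top blue [387.3 204.5] 42 mean [ 0.5879 -0.175   0.047 ] depth z 0.0466
top green [361.  260.8] 114 mean [ 0.4506 -0.1051  0.04  ] depth z 0.0404
[0.5831 0.0661 0.1326] 12.6
```

View pics/last.png

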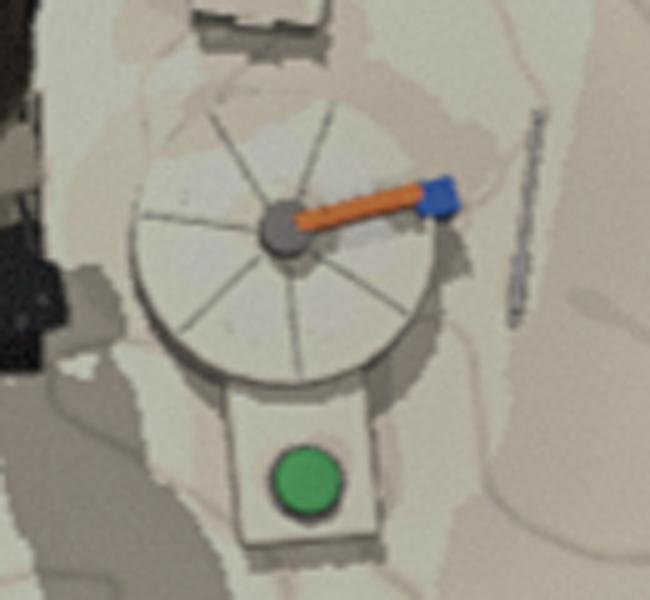

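The tip now stands at the clip's inner edge, at about (422,193) with the clip at (437,198). The measurements put the arm at −76.7° and the clip at about −77.7°, so I make one small nudge more.

{"method": "carry_out", "body": {
  "commands": [
    [0,-1,0,0,0,0,0],
    [0,-1,0,0,0,0,0],
    [0,-1,0,0,0,0,0],
    [0,-1,0,0,0,0,0],
    [0,-1,0,0,0,0,0],
    [0,-1,0,0,0,0,0],
    [0,-1,0,0,0,0,0],
    [0,-1,0,0,0,0,0]
  ]
}}

```text
clock: 13.4
position: [0.6211, -0.1372, 0.133]
ee_rot: [2.003, 2.42, -0.0]
force: [0.2, 0.6, 0.9]
width: 0.007
gripper_force: 0.0
```

{"method": "carry_out", "body": {
  "commands": [
    [0,0,0,0.8,0,0,0],
    [0,0,0,0.8,0,0,0],
    [0,0,0,0.8,0,0,0],
    [0,0,0,0.8,0,0,0],
    [0,0,0,0,0,0,0],
    [0,0,0,0,0,0,0]
  ]
}}

```text
clock: 14.0
position: [0.6207, -0.1361, 0.0532]
ee_rot: [-2.003, -2.42, 0.001]
force: [0.5, -0.8, 0.4]
width: 0.005
gripper_force: 0.0
```

{"method": "carry_out", "body": {
  "commands": [
    [0,0,-0.2,0,0,0,0],
    [0,0,-0.2,0,0,0,0],
    [0,0,-0.1,0,0,0,0],
    [0,0,-0.1,0,0,0,0],
    [0,-0.02,-0.04,0,0,0,0.2],
    [0,0,0,0,0,0,0],
    [0,0,0,0,0,0,0]
  ]
}}

```text
clock: 14.7
position: [0.6051, -0.1389, 0.0531]
ee_rot: [2.027, 2.4, 0.0]
force: [-0.8, 1.2, 1.7]
width: 0.007
gripper_force: 0.4
```

{"method": "carry_out", "body": {
  "commands": [
    [0,0,0.3,0,0,0,0],
    [0,0,0.3,0,0,0,0],
    [0,0,0,-0.8,0,0,0],
    [0,0,0,-0.8,0,0,0],
    [0,0,0,-0.8,0,0,0],
    [0,0,0,-0.8,0,0,0]
  ]
}}

```text
clock: 15.3
position: [0.6203, -0.1362, 0.1336]
ee_rot: [2.027, 2.4, -0.0]
force: [-0.5, 0.6, -0.1]
width: 0.006
gripper_force: 0.0
```

{"method": "carry_out", "body": {
  "commands": [
    [0,1,0,0,0,0,0],
    [0,1,0,0,0,0,0],
    [0,1,0,0,0,0,0],
    [0,1,0,0,0,0,0],
    [0,1,0,0,0,0,0],
    [0,1,0,0,0,0,0],
    [0,1,0,0,0,0,0],
    [0,1,0,0,0,0,0]
  ]
}}

```text
clock: 16.1
position: [0.5867, 0.0622, 0.133]
ee_rot: [2.027, 2.4, 0.0]
force: [0.2, 0.5, 0.1]
width: 0.005
gripper_force: 0.0
```

```bash
python3 chk2.py; python3 -c "
from go import to
to([.4507,-.1050,.10]); to([.4507,.06,.13])"
```

```text
top orange 87 mean ang -75.8 r 0.0351 depthtop ang -75.9 85 line -77.9 [ 0.0086 -0.034 ] [  8.4 -34. ] [ 8.9 59.8]
top blue 41 mean ang -77.4 r 0.0779 depthtop ang -77.6 36 line -29.9 [ 0.017 -0.076] [ 18.1 -76.2] [17.3 15.2]
side orange 193 mean ang -80.6 r 0.0396 depthtop ang -92.8 106 line -84.7 [ 0.0065 -0.0391] [  5.9 -36.8] [22.8 71.3]
side blue 54 mean ang -74.6 r 0.0757 depthtop ang -75.6 50 line -81.8 [ 0.0201 -0.073 ] [ 20.5 -73. ] [18.3 20.7]
top orange [371.3 206.6] 87 mean [ 0.5796 -0.1332  0.064 ] depth z 0.0644
  rect mm [[569.0, -105.0], [581.0, -163.0], [590.0, -161.0], [577.0, -103.0]]
top blue [387.4 204.4] 41 mean [ 0.588  -0.1752  0.047 ] depth z 0.0472
top green [361.  260.9] 110 mean [ 0.4505 -0.1051  0.04  ] depth z 0.0402
[0.5863 0.0659 0.1325] 16.2
pos [0.5863 0.0659 0.1325] tool x dir 100.0 y dir 10.0 F [ 0.21  0.04 -0.43] t 16.2
rows 7 each [-0.828 -0.932  0.185] tot mm [-144.9 -163.1   32.3]
pos [0.5863 0.0659 0.1325] tool x dir 100.0 y dir 10.0 F [ 0.21  0.04 -0.43] t 16.2
rows 6 each [ 0.118 -0.897  0.017] tot mm [  17.7 -134.5    2.6]
```

The arm now measures −77.9° against the clip's −77.5°, which is set. Next I move over the green button.

{"method": "carry_out", "body": {
  "commands": [
    [0,-0.72,-0.81,0,0,0,0],
    [0,-0.72,-0.81,0,0,0,0],
    [0,-0.72,-0.81,0,0,0,0],
    [0,-0.72,-0.81,0,0,0,0],
    [0,-0.72,-0.81,0,0,0,0],
    [0,-0.72,-0.81,0,0,0,0],
    [0,-0.72,-0.81,0,0,0,0],
    [0,-0.72,-0.81,0,0,0,0]
  ]
}}

```text
clock: 17.0
position: [0.4504, -0.1098, 0.1332]
ee_rot: [2.028, 2.399, -0.0]
force: [0.3, -1.2, 0.7]
width: 0.003
gripper_force: 0.0
```

{"method": "carry_out", "body": {
  "commands": [
    [0,0,0,0.7,0,0,0],
    [0,0,0,0.7,0,0,0],
    [0,0,0,0.7,0,0,0],
    [0,0,0,0.7,0,0,0],
    [0,0,0,0,0,0,0]
  ]
}}

```text
clock: 17.5
position: [0.4498, -0.1087, 0.0616]
ee_rot: [-2.027, -2.398, 0.003]
force: [-0.3, 0.4, 0.2]
width: 0.004
gripper_force: 0.0
```

```bash
python3 -c "
from go import to
to([.4507,-.1050,.040])"
```

```text
pos [ 0.4498 -0.1087  0.0616] tool x dir 99.6 y dir 9.6 F [-0.27  0.38  0.15] t 17.5
rows 1 each [0.141 0.062 0.864] tot mm [ 3.5  1.5 21.6]
```

{"method": "carry_out", "body": {
  "commands": [
    [0,0.14,0.06,0,0,0,0],
    [0,0,0,0.4,0,0,0],
    [0,0,0,0.3,0,0,0],
    [0,0,0,0,0,0,0]
  ]
}}

```text
clock: 17.9
position: [0.4511, -0.1044, 0.0448]
ee_rot: [-2.026, -2.4, 0.001]
force: [-0.1, 0.6, 0.8]
width: -0.0
gripper_force: 0.0
```

{"method": "carry_out", "body": {
  "commands": [
    [0,0,0,0.1,0,0,0],
    [0,0,0,0.1,0,0,0],
    [0,0,0,0.1,0,0,0],
    [0,0,0,0,0,0,0],
    [0,0,0,0,0,0,0]
  ]
}}

```text
clock: 18.4
position: [0.4516, -0.1047, 0.0381]
ee_rot: [2.027, 2.4, 0.0]
force: [-0.5, -0.4, 2.0]
width: 0.007
gripper_force: 1.2
```

{"method": "carry_out", "body": {
  "commands": [
    [0,0,0,0.08,0,0,0],
    [0,0,0,0,0,0,0],
    [0,0,0,0,0,0,0]
  ]
}}

```text
clock: 18.7
position: [0.4516, -0.1046, 0.036]
ee_rot: [2.027, 2.4, 0.0]
force: [0.2, 0.2, 3.9]
width: 0.005
gripper_force: 1.7
```

Contact. The force follows the button's spring, with about 2 mm left to the bottom.

{"method": "carry_out", "body": {
  "commands": [
    [0,0,0,0.06,0,0,0],
    [0,0,0,0,0,0,0],
    [0,0,0,0,0,0,0]
  ]
}}

```text
clock: 19.0
position: [0.4516, -0.1047, 0.0345]
ee_rot: [2.027, 2.4, 0.0]
force: [0.3, -0.3, 3.6]
width: 0.009
gripper_force: 2.1
```

{"method": "carry_out", "body": {
  "commands": [
    [0,0,0,0.06,0,0,0],
    [0,0,0,0,0,0,0],
    [0,0,0,0,0,0,0]
  ]
}}

```text
clock: 19.3
position: [0.4515, -0.1047, 0.0334]
ee_rot: [-2.028, -2.4, -0.001]
force: [-3.3, 0.8, 14.4]
width: 0.002
gripper_force: 7.5
```

The force jumped to 14 N at z = 33.4 mm, so the button has bottomed. I lift straight off and clear the view.

{"method": "carry_out", "body": {
  "commands": [
    [0,0,0,-0.1,0,0,0],
    [0,0,0,-0.2,0,0,0],
    [0,0,0,-0.4,0,0,0],
    [0,0,0,-1,0,0,0],
    [0,0,0,-1,0,0,0],
    [0,0,0,-1,0,0,0],
    [0,0,0,-1,0,0,0]
  ]
}}

```text
clock: 20.0
position: [0.4509, -0.1046, 0.1517]
ee_rot: [-2.027, -2.399, 0.001]
force: [0.1, 1.1, -0.3]
width: 0.007
gripper_force: 0.0
```

{"method": "carry_out", "body": {
  "commands": [
    [0,1,0,0,0,0,0],
    [0,1,0,0,0,0,0],
    [0,1,0,0,0,0,0],
    [0,1,0,0,0,0,0],
    [0,1,0,0,0,0,0],
    [0,1,0,0,0,0,0],
    [0,1,0,0,0,0,0],
    [0,0,0,0,0,0,0]
  ]
}}

```text
clock: 20.8
position: [0.4213, 0.0709, 0.1506]
ee_rot: [-2.021, -2.404, 0.0]
force: [-0.4, -0.9, -0.2]
width: 0.004
gripper_force: 0.0
```

```bash
python3 chk2.py
```

```text
top orange 85 mean ang -75.6 r 0.0344 depthtop ang -80.4 81 line -78.1 [ 0.0085 -0.0333] [  8.5 -33.6] [ 8.4 60.5]
top blue 40 mean ang -77.3 r 0.0777 depthtop ang -77.1 33 line -28.4 [ 0.0171 -0.0758] [ 18.1 -75. ] [15.1 15.2]
side orange 192 mean ang -80.8 r 0.0399 depthtop ang -74.0 107 line -85.0 [ 0.0064 -0.0393] [  5.4 -36.9] [23.1 70.9]
side blue 54 mean ang -74.6 r 0.0757 depthtop ang -75.3 53 line -81.8 [ 0.0201 -0.073 ] [ 20.5 -73. ] [18.3 20.7]
top orange [371.  206.6] 85 mean [ 0.5795 -0.1325  0.064 ] depth z 0.0642
  rect mm [[569.0, -104.0], [582.0, -163.0], [590.0, -162.0], [577.0, -102.0]]
top blue [387.3 204.4] 40 mean [ 0.5881 -0.175   0.047 ] depth z 0.0467
top green [361.1 260.9] 112 mean [ 0.4505 -0.1052  0.04  ] depth z 0.0405
[0.4219 0.0681 0.1507] 20.9
```

View pics/last.png

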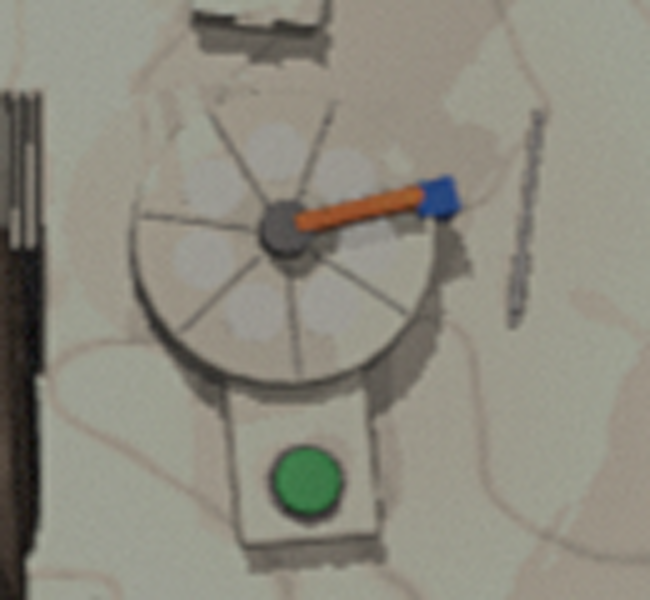

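The arm's tip is over the clip at (425,195), the button is up again at (307,482) with its top at 40 mm, and the carousel has not moved. I hand the job in.

```bash
python3 -c "
from cell import arm
print(arm.sign_off())"
```

```text
the job is handed in; nothing more can be done
None
```

The pointer tip stands over the blue clip (within about 1° by the camera), the green button was pressed to its stop and came up again, the carousel did not move, and the job was handed in at about 21 s.

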